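# Seat the keyed loose piece of a plaster mould and turn its catch

## Task

The keyed loose piece of the plaster mould is drying on the sloping rack. Set it into the opening in the top of the mould without dropping it in, and shuffle it about until the keys under it find their sockets and it falls fully home, flush with the top; then swing the wooden catch over its end as far as it goes, and let go of everything. Leave the bottle, the cup and the brush where they are.

Things in the scene. Friction and masses are not known exactly. Their poses are not given: they have to be found in the camera images.
- piece: Loose keyed piece: cream plaster block 120 (x) x 80 (y) x 40 (z) mm, 0.35 to 0.6 kg. Its two corners at the +x end are cut off at 45 degrees (20 mm legs), so it fits the opening one way round only. Origin: centre of its flat underside; z points out of its back, which carries the handle. It starts lying on the rack's 35 degree slope: z square to the slope, +y up the slope, x level.
- handle (a point): Grip point in the piece's timber handle, 68 mm above the piece's origin along its z; axes as the piece's. The handle is a bar 56 (x) x 26 (y) x 40 (z) mm standing in the middle of the piece's back, its top 12 mm above this point, its foot 28 mm below. Grip it across y.
- key_front (a point): Root centre of the round key under the +x end of the piece, at x = 36, y = 0, z = 0 mm in its frame. A like key stands at x = -36. Each stands 10 mm out of the underside, 23 mm wide at the root, tapering to 21 mm at its flat end.
- rack: Fixed timber drying rack, 190 mm wide (y), 140 mm deep (x) and about 120 mm high. Origin: under its middle, on the bench. Its slatted top slopes 35 degrees, low at its -x edge, rising to +x; a batten along the low edge stops the piece from sliding and stands 15 mm above the slats. Nothing stands above the piece.
- mould: Closed plaster mould: fixed off-white block 250 (x) x 190 (y) x 100 (z) mm with a bolting flange (278 x 218 mm, its top 46 mm high). Origin: centre of its underside, on the bench. In the middle of its flat top is the straight-walled opening for the piece, 134 (x) x 94 (y) mm and 40 mm deep, of the piece's outline with 7 mm to spare all round.
- pocket (a point): Centre of the opening's flat floor, 60 mm above the bench, axes as the mould's. In the floor are two round sockets 26 mm wide, 14 deep, 72 mm apart along x. Both lie off-centre by the same unknown amount: up to 5 mm in x and 5 mm in y. Home, the piece's underside lies on this floor and its x points along this x. Until both keys drop in it rests on them, 10 mm high, or tilted.
- pocket_key_end (a point): Middle of the upper edge of the opening's +x end, 67 mm along x from the centre and 100 mm above the bench: the end with the two cut-off corners, where the piece's +x end goes.
- catch (a joint): Angle (rad) of the wooden catch, a bar 100 x 26 x 16 mm on the mould's top, turning stiffly (0.08 N m) on an upright screw. At 0 its long arm points along the mould's +y, clear of the opening; it grows clockwise seen from above; at 1.57, its stop, the arm points along the mould's +x, over the piece's end. Least -0.45. Stays where it is left.
- catch_pivot (a point): On the catch's turning axis, at half its thickness: 113 mm above the bench, 90 mm from the mould's middle towards its -x end. The catch reaches 52 mm from here on its long arm, 48 mm on the other. Its underside is 5 mm above the mould's top, so it passes over the piece only when that is home.
- catch_tip (a point): Middle of the end face of the catch's long arm, 52 mm from the pivot, at half the catch's thickness.
- hardener: Bystander: red plastic bottle with a white cap, 72 mm wide, 200 mm high, standing. Origin: centre of its underside.
- cup: Bystander: white paper cup, 80 mm wide at the rim, 105 mm high, standing. Origin: centre of its underside.
- brush: Bystander: flat brush 190 mm long lying on the bench. Origin: under its middle.
Things that resemble listed ones, but are neither listed nor needed, are in the scene too. Of the things that look like the piece, the middle-sized one is meant.

How it is judged:
On the way, in this order (a step that is already met when the one before it is completed fails the run):
1. the piece is fully home in the mould, with the catch still open (horizontal distance between piece and pocket below 0.009 m and z of piece in the frame of pocket below 0.003 m and angle between piece's own z axis and vertical below 0.05 rad and value of joint catch below 0.4 rad), for 0.2 s.
2. the catch is turned over the end of the piece (value of joint catch above 1.3 rad), for 0.2 s.
At the end, for the whole second after the job is handed in: The piece lies still in the mould's opening with both keys in their sockets, its underside within 3 mm of the floor and level within 3 degrees, and the catch is turned over its end to at least 1.3 rad (stop at 1.57) (horizontal distance between piece and pocket below 0.009 m and z of piece in the frame of pocket between -0.003 and 0.003 m and angle between piece's own z axis and vertical below 0.05 rad and angle between the x axis of piece and the x axis of mould, either way round below 0.12 rad and value of joint catch above 1.3 rad and linear speed of piece below 0.02 m/s); the robot touches nothing.
It fails at once if the piece is dropped or swung into the opening (faster than 0.65 m/s within 80 mm above its seat) (horizontal distance between piece and pocket below 0.06 m and z of piece in the frame of pocket below 0.08 m and linear speed of piece above 0.65 m/s).
It fails at once if the bottle is knocked over or shifted by more than 40 mm (distance of hardener from where it was at the start of the episode above 0.04 m or angle between hardener's own z axis and vertical above 0.5 rad).
It fails at once if the cup is knocked over or shifted by more than 40 mm (distance of cup from where it was at the start of the episode above 0.04 m or angle between cup's own z axis and vertical above 0.5 rad).
It fails at once if the brush is shifted by more than 40 mm (distance of brush from where it was at the start of the episode above 0.04 m).
It also fails if it takes over 58 s, if anything falls off the work surface, if the arm or the gripper's body presses on something with over 40 N, if the wrist force passes 120 N, or if a joint passes its speed limit or range.

## Robot

A 6-joint arm with a two-finger parallel gripper is mounted at the origin on the work surface. World frame = base frame: x ahead of the robot, y to its left, z up, the work surface at z = 0. Lengths are in m, angles in rad, forces in N, time in s.
With the tool pointing down it reaches from about 0.375 to 0.925 m from the base axis. Payload 5.7 kg.
Tool frame: the origin (TCP) lies midway between the tips of the shut fingers; the grasp point (between the pads) lies env.grip_depth behind it (env.grip_depth is the distance from the TCP to the grasp point, in m); z points along the fingers, y is the line along which they close (so a half turn about z gives the same grasp; the last joint's range is limited). The gripper opens to 88 mm and grips with 3 to 60 N. Pads are 20 mm wide; open, the fingers measure 115 mm over their backs; the gripper's body (75 mm by 178 mm) begins 61 mm behind the grasp point.
Start: joints at [-1.324, 0.359, 1.51, -0, 1.272, -0.115], TCP at [0.212, -0.561, 0.196] pointing down, gripper open.
Joint ranges: [-2.97, 2.97], [-1.01, 2.36], [0.21, 2.38], [-0.96, 4.11], [0.2, 2.71], [-2.98, 2.98]. Speed limits (rad/s): [2.39, 2.39, 3.14, 3.14, 3.14, 3.14].

## Interface

Orientations are given as a unit quaternion [w, x, y, z].
In Python, from workcell import read_state, imaging, workorder, env gives the robot as it stands.
- The arm moves only by the shell command python3 -m pendant 'ROWS' [FORCE]. ROWS is JSON, a list of rows, each a list of 3 entries, a list of its own where there are three numbers: the shift along the tool's x, y, z in cm, then the turn, a rotation vector about the tool's x, y, z in rad, then the finger opening in cm, from 0 to 8.78. A call has 1 to 10 rows; each row is the pose to reach, as a shift and turn from the pose commanded when the call began, along the tool's axes at that moment; what a row does not reach only later rows make up. A row lasts 1/8 s, in which the tool goes at most 62.5 mm and 10.7 degrees, less where a joint would pass 70% of its speed; a pose out of reach is approached as far as the arm can. A call with a gripper value outside its range is refused whole. The fingers move at their own pace and stop on an object; FORCE is the grip in N (left out, the last holds). Time passes only in rows, so rows that repeat a pose let the fingers close. It gives the time, the measured TCP pose, the force, the opening and the grip force at its end, in the units of the state.
- read_state(): the state, without advancing time (a new reading comes with each control period).
- imaging.capture(name): name is "side" or "top" or "wrist"; returns a dict with "pixels" (384x512x3 uint8, blue, green, red), "depth" (384x512 float32, m along the optical axis (not along the pixel's ray), 0 where there is no reading), "K" (3x3 intrinsics, pixels), "extrinsics" (4x4, takes a point from camera to world coordinates). Camera axes: x right, y down, z forward; pixel columns grow to the right and rows downward; lengths in m; the calibration is good to about 2 mm. A picture is of the moment at which its call begins.
- workorder.close_job(): hands the job in; it is judged then, once.
The state is a dict: "time": time; "joint_pos": joint angles; "dq": joint speeds; "tau": joint torques, N m; "position": TCP position; "tool_rot": TCP orientation; "wrist_force": force on the tool from outside, world axes, zero at the start; "torque": the same for the moment, N m; "gripper_width": opening from 0.0 (shut) to 1.0 (fully open); "grip_force": force on a finger pad.
Only numpy, scipy, OpenCV 4.12 (cv2) and the standard library are available. Lean on these libraries where they do the work, as an engineer would, in place of code of your own. Each camera call takes 0.05 s, during which the arm holds its last target. There are 200 camera calls.

## Working session

There is one attempt and no reset: what is moved stays moved. The work goes in short steps, Python scripts to look and compute and a shell command to move; the robot and the scene stay as the last step left them, time stands still between calls to the robot, and variables do not carry over. Pictures are saved under pics/ and viewed, at most 10 in all, crops included, and the job is handed in when it is done.

```bash
mkdir -p pics; ls; python3 - <<'E'
from workcell import read_state, imaging, env
import cv2,numpy as np
print(env.grip_depth, read_state())
for n in ("top","side"):
    c=imaging.capture(n); np.savez(f"{n}0.npz",**c); cv2.imwrite(f"pics/{n}0.png",cv2.resize(c["pixels"],(800,600),interpolation=cv2.INTER_CUBIC))
    print(c["extrinsics"].round(3).tolist(),c["K"].round(1).tolist())
E
```

```text
pics
0.0187 {'time': 0.0, 'joint_pos': array([-1.32409222e+00,  3.59492587e-01,  1.51146082e+00, -2.09168727e-05,
        1.27246263e+00, -1.15103802e-01]), 'dq': array([-0.00105206,  0.00014313, -0.00056947, -0.00282334, -0.00044826,
       -0.0003602 ]), 'tau': array([ 1.01247737e-03, -5.15360069e+01, -2.70729768e+01,  6.76679634e-02,
        3.51206807e-02, -9.55160090e-05]), 'position': array([ 0.21217871, -0.560432  ,  0.19480621]), 'tool_rot': array([-9.09061257e-04,  9.83680492e-01,  1.79921809e-01, -6.99181771e-05]), 'wrist_force': array([0.18372168, 0.92458643, 0.38105665]), 'torque': array([-0.02209313, -0.01447027,  0.04591798]), 'grip_force': 0.0, 'gripper_width': 0.997118990251901}
[[0.028, -0.994, 0.106, 0.375], [-1.0, -0.028, -0.001, 0.002], [0.004, -0.106, -0.994, 1.692], [0.0, 0.0, 0.0, 1.0]] [[499.8, 0.0, 249.5], [0.0, 499.8, 193.4], [0.0, 0.0, 1.0]]
[[-0.778, -0.411, 0.476, -0.128], [-0.629, 0.5, -0.595, 0.818], [0.006, -0.762, -0.647, 1.017], [0.0, 0.0, 0.0, 1.0]] [[462.6, 0.0, 251.7], [0.0, 462.6, 193.9], [0.0, 0.0, 1.0]]
```

View pics/top0.png

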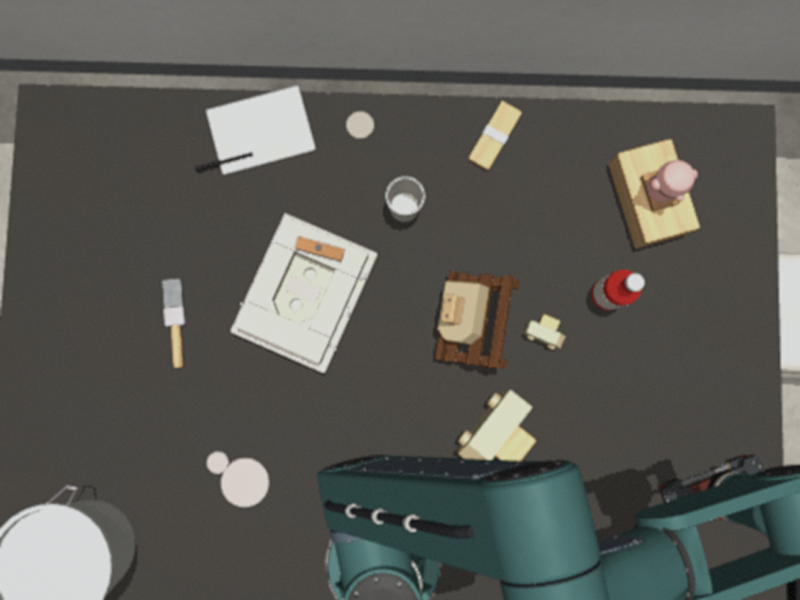

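View pics/side0.png

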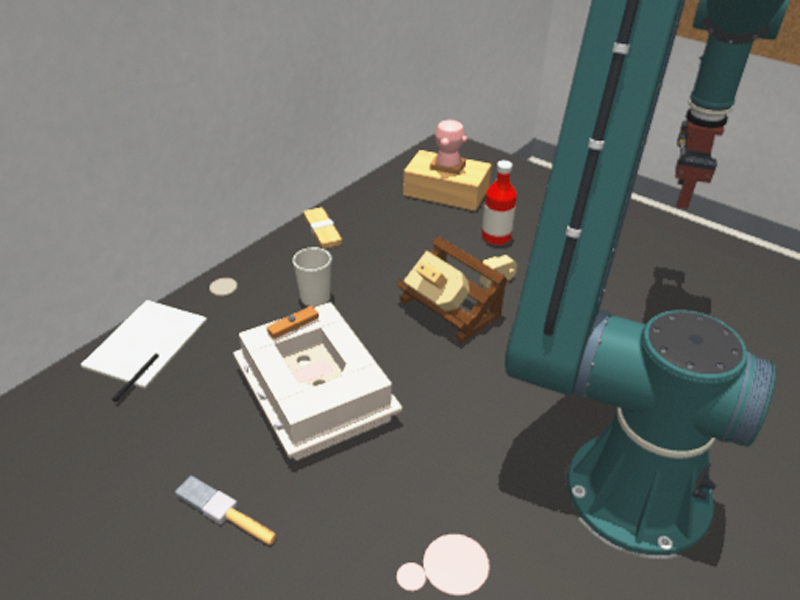

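```bash
cat > h.py <<'E'
import numpy as np,cv2
def cloud(c):
    K,E,d=c["K"],c["extrinsics"],c["depth"]; v,u=np.mgrid[:d.shape[0],:d.shape[1]]
    P=np.stack([(u-K[0,2])/K[0,0]*d,(v-K[1,2])/K[1,1]*d,d],-1)
    W=P@E[:3,:3].T+E[:3,3]; W[d==0]=np.nan; return W
def ray(c,u,v,z):
    K,E=c["K"],c["extrinsics"]; r=E[:3,:3]@[(u-K[0,2])/K[0,0],(v-K[1,2])/K[1,1],1]; o=E[:3,3]
    return o+r*(z-o[2])/r[2]
def proj(c,p):
    K,E=c["K"],c["extrinsics"]; q=E[:3,:3].T@(np.asarray(p)-E[:3,3]); q=K@q; return q[:2]/q[2]
E
python3 - <<'E'
from h import *
c=dict(np.load("top0.npz")); s=dict(np.load("side0.npz"))
W=cloud(c)
def box(u0,v0,u1,v1): 
    k=.64; return slice(int(v0*k),int(v1*k)),slice(int(u0*k),int(u1*k))
M=W[box(225,205,385,380)].reshape(-1,3); M=M[np.isfinite(M).all(1)]
print("z hist",[(round(a,3),int(n)) for n,a in zip(*np.histogram(M[:,2],np.arange(-.02,.14,.01)))])
T=M[(M[:,2]>.088)&(M[:,2]<.135)]; r=cv2.minAreaRect(T[:,:2].astype(np.float32)); print("mould",r,np.median(T[:,2]))
F=M[(M[:,2]>.03)&(M[:,2]<.13)]; print("flange",cv2.minAreaRect(F[:,:2].astype(np.float32)))
FL=M[(M[:,2]>.055)&(M[:,2]<.066)]; print("floor",cv2.minAreaRect(FL[:,:2].astype(np.float32)), len(FL))
C=M[M[:,2]>.112]; print("catch",cv2.minAreaRect(C[:,:2].astype(np.float32)),np.median(C[:,2]),len(C))
# piece by colour, both cams
px=c["pixels"]; b=box(425,265,530,375)
print(W[b][::5,::6,2].round(3))
out=[]
for cc,(u0,v0,u1,v1) in ((c,(425,262,530,375)),(s,(390,230,520,345)),(c,(225,205,385,380))):
    im=cc["pixels"][box(u0,v0,u1,v1)]; out.append(cv2.resize(im,(390,400),interpolation=cv2.INTER_CUBIC))
cv2.imwrite("pics/crop1.png",cv2.resize(np.hstack([out[0],out[1]]),(780,400)))
cv2.imwrite("pics/crop2.png",cv2.resize(c["pixels"][box(225,205,385,380)],(640,700//1),interpolation=cv2.INTER_CUBIC)[:600])
E
```

```text
z hist [(np.float64(-0.02), 56), (np.float64(-0.01), 3194), (np.float64(0.0), 2647), (np.float64(0.01), 38), (np.float64(0.02), 1), (np.float64(0.03), 79), (np.float64(0.04), 686), (np.float64(0.05), 657), (np.float64(0.06), 466), (np.float64(0.07), 58), (np.float64(0.08), 72), (np.float64(0.09), 1813), (np.float64(0.1), 1340), (np.float64(0.11), 133), (np.float64(0.12), 137)]
mould ((0.5682885050773621, 0.18434730172157288), (0.1915847361087799, 0.2506561875343323), 67.91278839111328) 0.09965315277315623
flange ((0.568169891834259, 0.1837599277496338), (0.21946369111537933, 0.2785882353782654), 68.0530014038086)
floor ((0.5637624859809875, 0.18241344392299652), (0.21916791796684265, 0.2408176064491272), 66.05580139160156) 863
catch ((0.6508416533470154, 0.16292798519134521), (0.049029815942049026, 0.13074396550655365), 1.1047788858413696) 0.1204160512943232 260
[[-0.002  0.002 -0.     0.009  0.004 -0.    -0.     0.001  0.005  0.
  -0.005  0.002]
 [-0.004  0.002 -0.001  0.051  0.006  0.011  0.     0.002 -0.001  0.005
     nan  0.001]
 [-0.003  0.003 -0.     0.054  0.052  0.048  0.081
[... 401 characters left out ...]
01  0.001  0.129  0.132  0.106  0.119  0.097  0.     0.117 -0.
   0.006 -0.005]
 [-0.003  0.001  0.088  0.098  0.105  0.125  0.092  0.001  0.117 -0.
   0.     0.053]
 [ 0.     0.003  0.08   0.104  0.118  0.109  0.088 -0.001  0.11   0.002
   0.003  0.028]
 [-0.007  0.001  0.046  0.062  0.077  0.084  0.092  0.001  0.117  0.001
  -0.001 -0.003]
 [-0.003 -0.003  0.047  0.053  0.01   0.085  0.091  0.107  0.117  0.001
  -0.005  0.   ]
 [-0.005  0.049  0.045  0.063  0.057  0.084  0.083  0.113  0.117 -0.001
  -0.001  0.002]
 [ 0.001 -0.004  0.007 -0.002  0.003 -0.004  0.011  0.11   0.108  0.004
  -0.002  0.009]
 [ 0.001 -0.004  0.008  0.009  0.002 -0.002 -0.004  0.002 -0.003 -0.008
   0.003  0.001]]
```

View pics/crop1.png

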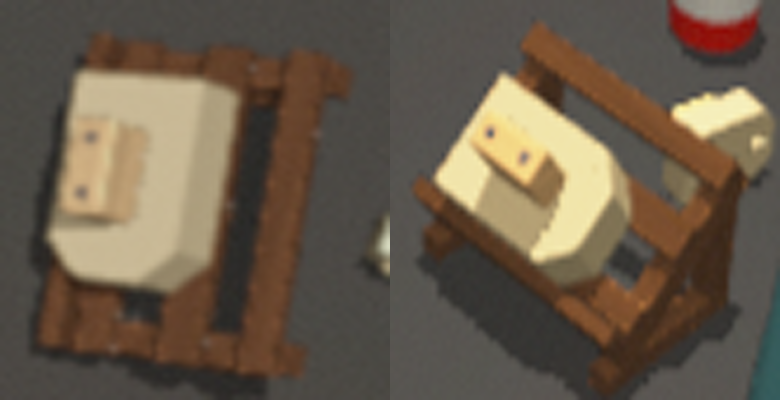

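```bash
cat >> h.py <<'E'
from scipy.spatial.transform import Rotation as R
GD=.0187
def rot(q): return R.from_quat(np.r_[q[1:],q[0]])
def rel(goal_p,goal_R):
    """shift (cm) / rotvec in present tool axes to goal TCP"""
    from workcell import read_state
    s=read_state(); r=rot(s["tool_rot"])
    d=r.inv().apply(np.asarray(goal_p)-s["position"])*100; w=(r.inv()*goal_R).as_rotvec()
    print("shift",d.round(2).tolist(),"turn",w.round(3).tolist(),"rows>=",round(max(np.linalg.norm(d)/6.25,np.degrees(np.linalg.norm(w))/10.7),1),"| at",s["position"].round(4),"t",round(s["time"],2),"F",s["wrist_force"].round(1),"grip",round(s["grip_force"],1),round(s["gripper_width"]*8.8,2))
YAW=np.radians(158.0); MC=np.array([.5682,.1842,0]); MR=R.from_euler("z",YAW)
FLIP=R.from_matrix(np.diag([-1,1,-1.]))  # tool in piece frame: x=-px,y=py,z=-pz
E
python3 - <<'E'
from h import *
from scipy.optimize import least_squares
c=dict(np.load("top0.npz")); s=dict(np.load("side0.npz"))
A={(-60,-40,40):(75,72),(-60,40,40):(207,78),(40,40,40):(190,258),(60,20,40):(143,290),(60,-20,40):(75,278),(40,-40,40):(47,240),
(-28,-13,80):(72,117),(-28,13,80):(117,117),(28,13,80):(108,218),(28,-13,80):(60,212)}
B={(-60,40,40):(505,75),(-60,-40,40):(436,178),(40,-40,40):(532,260),(60,-20,40):(560,232),(40,40,40):(610,150),(-28,-13,80):(472,138),(-28,13,80):(495,112),(28,13,80):(562,168),(28,-13,80):(543,187)}
obs=[(c,p,(272+(x+.5)/390*67-.5,167+(y+.5)/400*73-.5)) for p,(x,y) in A.items()]+[(s,p,(249+(x-390+.5)/390*83-.5,147+(y+.5)/400*73-.5)) for p,(x,y) in B.items()]
def pose(q): return R.from_euler("z",q[3])*R.from_euler("x",q[4]),q[:3]
def f(q):
    r,t=pose(q); return np.concatenate([proj(cc,r.apply(np.array(p)/1000)+t)-o for cc,p,o in obs])
for fix in (0,1):
    g=(lambda q:f(np.r_[q,np.radians(35)])) if fix else f
    q0=[.5,-.08,.06,3.04]+([] if fix else [.6])
    k=least_squares(g,q0,loss="soft_l1"); print(k.x.round(4),np.degrees(k.x[3:]).round(1),"rms",np.sqrt((g(k.x)**2).mean()).round(2)); print(g(k.x).reshape(-1,2).round(1).tolist())
q=np.r_[k.x,np.radians(35)]; r,t=pose(q); np.savez("piece.npz",q=r.as_quat(),t=t)
# cloud check: points in the piece frame, back-face height
for cc,(a,b,d,e) in ((c,(272,167,339,240)),(s,(249,147,332,220))):
    P=r.inv().apply(cloud(cc)[b:e,a:d].reshape(-1,3)-t); m=(abs(P[:,0])<45)&(P[:,1]>15)&(P[:,1]<36)&(P[:,2]>.02) if 0 else (abs(P[:,0])<.045)&(P[:,1]>.018)&(P[:,1]<.036)&(P[:,2]>.02)
    print("back z",np.median(P[m,2]).round(4),m.sum(), end=" "); m=(abs(P[:,0])<.022)&(abs(P[:,1])<.009)&(P[:,2]>.05); print("handle top",np.median(P[m,2]).round(4),m.sum())
gR=r*FLIP; tcp=t+r.apply([0,0,.068-GD]); print("grasp tcp",tcp.round(4),"grip",(t+r.apply([0,0,.068])).round(4))
for up in (.12,0): rel(t+r.apply([0,0,.068-GD+up]),gR)
E
```

```text
[ 0.5265 -0.1602  0.0653  3.0098  0.5461] [172.4  31.3] rms 1.33
[[0.4, 0.6], [-0.0, 1.2], [-1.7, -0.5], [-0.3, -0.8], [0.2, 0.1], [0.5, 0.2], [1.2, 0.5], [0.8, 1.1], [-0.3, 0.3], [0.6, 0.6], [-0.5, 0.4], [-1.0, 0.4], [0.7, -0.0], [3.4, 3.2], [-0.2, 0.4], [-0.9, 0.0], [-0.7, -1.5], [-2.0, -3.8], [-3.2, -0.8]]
[ 0.5259 -0.1632  0.0671  3.0018] [172.] rms 1.38
[[1.2, 0.8], [0.1, 1.2], [-1.9, -0.6], [-0.3, -0.8], [0.6, 0.1], [1.1, 0.3], [1.0, 0.4], [0.4, 1.0], [-0.9, 0.2], [0.2, 0.5], [-0.4, -0.2], [-0.5, 0.4], [1.1, 0.1], [3.6, 3.1], [-0.3, -0.1], [-1.1, 0.5], [-1.0, -1.3], [-2.5, -3.5], [-3.5, -0.2]]
back z 0.0413 150 handle top 0.0807 81
back z 0.0428 128 handle top 0.083 68
grasp tcp [ 0.5298 -0.1352  0.1075] grip [ 0.5313 -0.1246  0.1228]
shift [48.07, -34.57, -1.02] turn [-0.6, -0.153, 0.486] rows>= 9.5 | at [ 0.2122 -0.5605  0.1949] t 0.1 F [-0.3  0.1 -0.6] grip 0.0 8.77
shift [44.76, -28.52, 8.8] turn [-0.6, -0.153, 0.486] rows>= 8.6 | at [ 0.2122 -0.5605  0.1949] t 0.1 F [-0.3  0.1 -0.6] grip 0.0 8.77
```

```bash
python3 -m pendant '[[[4,-2.5,-1],[-0.04,0,0.03],8.7],[[9,-6.5,-1],[-0.1,-0.02,0.08],8.7],[[14,-10,-1],[-0.17,-0.04,0.13],8.7],[[19,-14,-1],[-0.24,-0.06,0.19],8.7],[[24,-17.5,-1],[-0.31,-0.08,0.25],8.7],[[29,-21,-1],[-0.38,-0.1,0.3],8.7],[[34,-24.5,-1],[-0.45,-0.12,0.36],8.7],[[39,-28,-1],[-0.51,-0.13,0.41],8.7],[[44,-31.5,-1],[-0.56,-0.14,0.45],8.7],[[48,-34.5,-1],[-0.6,-0.153,0.486],8.7]]'
python3 - <<'E'
from h import *
from workcell import imaging,read_state
z=np.load("piece.npz"); r=R.from_quat(z["q"]); t=z["t"]
for up in (.12,0): rel(t+r.apply([0,0,.068-GD+up]),r*FLIP)
print(read_state()["joint_pos"].round(2))
E
```

```text
time: 1.35
position: [0.5249, -0.0891, 0.2054]
tool_rot: [0.302, 0.951, -0.067, -0.021]
wrist_force: [1.6, -0.9, -0.8]
gripper_width: 0.988
grip_force: 0.0
shift [1.13, -1.93, -1.41] turn [0.004, -0.001, -0.001] rows>= 0.4 | at [ 0.5249 -0.0891  0.2054] t 1.35 F [ 1.6 -0.9 -0.8] grip 0.0 8.7
shift [1.12, -1.98, 10.59] turn [0.004, -0.001, -0.001] rows>= 1.7 | at [ 0.5249 -0.0891  0.2054] t 1.35 F [ 1.6 -0.9 -0.8] grip 0.0 8.7
[ 0.13  0.39  1.64 -0.61  1.35  2.05]
```

```bash
python3 -m pendant '[[[0,0,0],[0,0,0],8.7],[[0,0,0],[0,0,0],8.7]]'
python3 - <<'E'
from h import *
from workcell import imaging,read_state
z=np.load("piece.npz"); r=R.from_quat(z["q"]); t=z["t"]
for up in (.12,0): rel(t+r.apply([0,0,.068-GD+up]),r*FLIP)
c=imaging.capture("wrist"); np.savez("w0.npz",**c); im=c["pixels"].copy()
for p in [(-28,-13,80),(-28,13,80),(28,13,80),(28,-13,80),(-60,-40,40),(-60,40,40),(40,40,40),(60,20,40),(60,-20,40),(40,-40,40)]:
    u=proj(c,r.apply(np.array(p)/1000)+t); cv2.circle(im,tuple(int(round(a)) for a in u),3,(0,0,255),1)
cv2.imwrite("pics/w0.png",cv2.resize(im,(800,600)))
E
```

```text
time: 1.6
position: [0.5236, -0.0914, 0.205]
tool_rot: [0.301, 0.951, -0.066, -0.021]
wrist_force: [-1.3, 0.4, -0.2]
gripper_width: 0.988
grip_force: 0.0
shift [1.23, -2.11, -1.57] turn [0.002, 0.0, 0.002] rows>= 0.5 | at [ 0.5236 -0.0914  0.205 ] t 1.6 F [-1.3  0.4 -0.2] grip 0.0 8.7
shift [1.23, -2.14, 10.43] turn [0.002, 0.0, 0.002] rows>= 1.7 | at [ 0.5236 -0.0914  0.205 ] t 1.6 F [-1.3  0.4 -0.2] grip 0.0 8.7
```

View pics/w0.png

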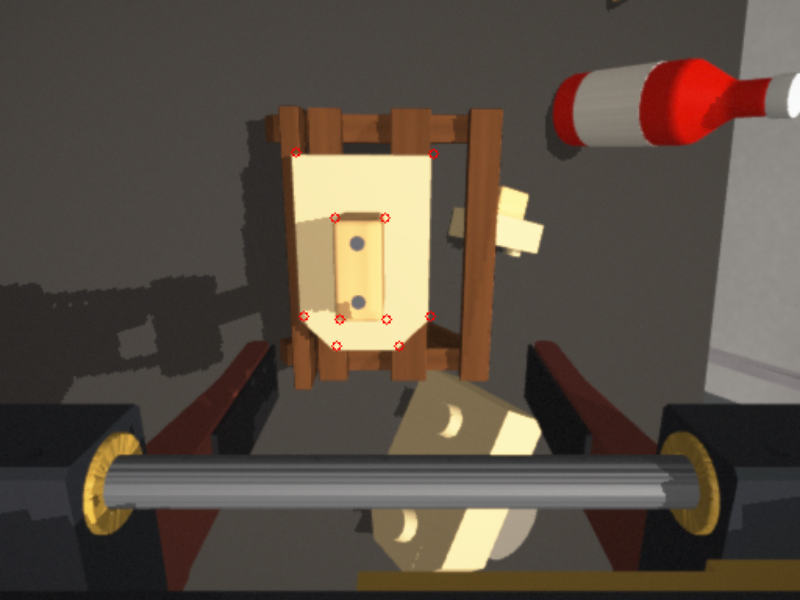

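```bash
python3 -m pendant '[[[1.2,-2.1,0],[0,0,0],8.7],[[1.2,-2.1,3],[0,0,0],8.7],[[1.2,-2.1,6],[0,0,0],8.7],[[1.2,-2.1,8.5],[0,0,0],8.7],[[1.2,-2.1,10.2],[0,0,0],8.7],[[1.2,-2.1,10.2],[0,0,0],8.7],[[1.2,-2.1,10.2],[0,0,0],8.7]]' 40
python3 - <<'E'
from h import *
z=np.load("piece.npz"); r=R.from_quat(z["q"]); t=z["t"]
rel(t+r.apply([0,0,.068-GD]),r*FLIP)
E
```

```text
time: 2.52
position: [0.531, -0.1341, 0.1106]
tool_rot: [0.301, 0.951, -0.067, -0.02]
wrist_force: [-0.0, -0.8, -0.3]
gripper_width: 0.995
grip_force: 0.0
shift [-0.1, -0.08, 0.32] turn [0.002, -0.001, -0.001] rows>= 0.1 | at [ 0.531  -0.1341  0.1106] t 2.52 F [-0.  -0.8 -0.3] grip 0.0 8.75
```

```bash
python3 -m pendant '[[[-0.1,-0.1,0.2],[0,0,0],5],[[-0.1,-0.1,0.2],[0,0,0],1.5],[[-0.1,-0.1,0.2],[0,0,0],1.5],[[-0.1,-0.1,0.2],[0,0,0],1.5],[[-0.1,-0.1,0.2],[0,0,0],1.5],[[-0.1,-0.1,0.2],[0,0,0],1.5]]' 40
```

```text
time: 3.28
position: [0.5294, -0.1344, 0.1079]
tool_rot: [0.301, 0.951, -0.067, -0.021]
wrist_force: [0.1, -1.0, 0.9]
gripper_width: 0.346
grip_force: 0.0
```

```bash
python3 -m pendant '[[[0,0,0],[0,0,0],1],[[0,0,0],[0,0,0],1],[[0,0,0],[0,0,0],1],[[0,0,0],[0,0,0],1]]' 40
```

```text
time: 3.78
position: [0.5295, -0.134, 0.1077]
tool_rot: [0.301, 0.951, -0.067, -0.021]
wrist_force: [0.1, 5.5, -1.2]
gripper_width: 0.292
grip_force: 40.0
```

```bash
python3 -m pendant '[[[0,0,-0.8],[0,0,0],1],[[0,0,-2],[0,0,0],1],[[0,0,-4],[0,0,0],1],[[0,0,-6.5],[0,0,0],1],[[0,0,-9],[0,0,0],1],[[0,0,-11],[0,0,0],1],[[0,0,-12],[0,0,0],1],[[0,0,-12],[0,0,0],1]]'
python3 - <<'E'
from h import *
from workcell import imaging
for h in (.2,.12): rel(MC+[0,0,.06+h+.068-GD],MR*FLIP)
c=imaging.capture("wrist"); cv2.imwrite("pics/w1.png",c["pixels"]); np.savez("w1.npz",**c)
E
```

```text
time: 4.78
position: [0.5392, -0.0657, 0.2066]
tool_rot: [0.301, 0.951, -0.067, -0.02]
wrist_force: [0.4, -0.4, -4.4]
gripper_width: 0.288
grip_force: 40.0
shift [-0.58, -14.67, -22.86] turn [0.609, -0.077, 0.236] rows>= 4.3 | at [ 0.5392 -0.0657  0.2066] t 4.78 F [ 0.4 -0.4 -4.4] grip 40.0 2.54
shift [-0.6, -19.27, -16.32] turn [0.609, -0.077, 0.236] rows>= 4.0 | at [ 0.5392 -0.0657  0.2066] t 4.78 F [ 0.4 -0.4 -4.4] grip 40.0 2.54
```

View pics/w1.png

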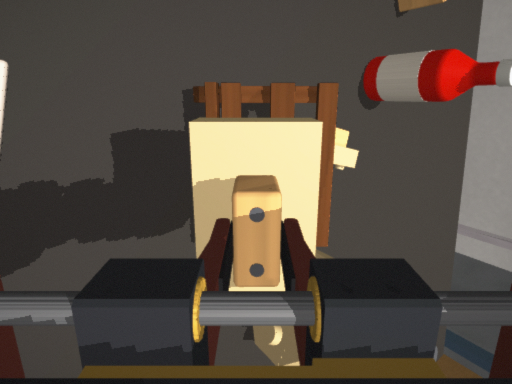

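```bash
python3 -m pendant '[[[0,-0.8,-1.5],[0.04,0,0.01],1],[[0,-3,-5],[0.12,-0.01,0.04],1],[[0,-6,-10],[0.24,-0.03,0.08],1],[[-0.3,-9,-14.5],[0.36,-0.05,0.13],1],[[-0.5,-12,-18.5],[0.47,-0.06,0.18],1],[[-0.6,-14,-21.5],[0.56,-0.07,0.22],1],[[-0.6,-14.7,-22.9],[0.609,-0.077,0.236],1],[[-0.6,-14.7,-22.9],[0.609,-0.077,0.236],1],[[-0.6,-14.7,-22.9],[0.609,-0.077,0.236],1]]'
python3 - <<'E'
from h import *
from workcell import imaging,read_state
for h in (.2,.06,.02): rel(MC+[0,0,.06+h+.068-GD],MR*FLIP)
s=read_state(); print(s["joint_pos"].round(2))
# piece in wrist image vs ideal grasp
c=imaging.capture("wrist"); np.savez("w2.npz",**c)
r=rot(s["tool_rot"])*FLIP.inv(); t=s["position"]-r.apply([0,0,.068-GD])
for p in [(-60,-40,40),(-60,40,40),(-28,-13,80),(-28,13,80)]: print(p,proj(c,r.apply(np.array(p)/1000)+t).round(1))
a=c["pixels"].copy()
for p in [(-60,-40,40),(-60,40,40),(-28,-13,80),(-28,13,80)]: cv2.circle(a,tuple(int(round(v)) for v in proj(c,r.apply(np.array(p)/1000)+t)),2,(0,0,255),1)
a=cv2.resize(a[90:270,150:360],(394,338),interpolation=cv2.INTER_CUBIC)
T=dict(np.load("top0.npz")); b0=(144,131); im=cv2.resize(T["pixels"][131:243,144:246],None,fx=4,fy=4,interpolation=cv2.INTER_CUBIC)
def mk(p,col):
    q=(proj(T,MC+MR.apply(p))-b0+.5)*4-.5; cv2.circle(im,tuple(int(round(v)) for v in q),2,col,-1)
for x,y in ((-67,-47),(-67,47),(47,47),(67,27),(67,-27),(47,-47)): mk([x/1e3,y/1e3,.1],(0,0,255)); mk([x/1e3,y/1e3,.06],(255,0,0))
for x in (-.036,.036):
    for k in range(0,360,45): mk([x+.013*np.cos(np.radians(k)),.013*np.sin(np.radians(k)),.06],(0,200,0))
L=np.zeros((max(im.shape[0],338),im.shape[1]+394,3),np.uint8); L[:im.shape[0],:im.shape[1]]=im; L[:338,im.shape[1]:]=a; cv2.imwrite("pics/m1.png",L); print(L.shape)
E
```

```text
time: 5.95
position: [0.5672, 0.183, 0.3075]
tool_rot: [0.002, 0.982, -0.191, -0.002]
wrist_force: [-0.2, 0.7, -3.8]
gripper_width: 0.29
grip_force: 40.0
shift [0.05, -0.14, -0.18] turn [0.004, 0.003, -0.001] rows>= 0.0 | at [0.5672 0.183  0.3075] t 5.95 F [-0.2  0.7 -3.8] grip 40.0 2.55
shift [0.09, -0.2, 13.82] turn [0.004, 0.003, -0.001] rows>= 2.2 | at [0.5672 0.183  0.3075] t 5.95 F [-0.2  0.7 -3.8] grip 40.0 2.55
shift [0.11, -0.22, 17.82] turn [0.004, 0.003, -0.001] rows>= 2.9 | at [0.5672 0.183  0.3075] t 5.95 F [-0.2  0.7 -3.8] grip 40.0 2.55
[ 0.2   0.28  1.35 -0.    1.52  2.15]
(-60, -40, 40) [190.5 120.1]
(-60, 40, 40) [323.  120.1]
(-28, -13, 80) [231.5 189.7]
(-28, 13, 80) [282.3 189.7]
(448, 802, 3)
```

View pics/m1.png

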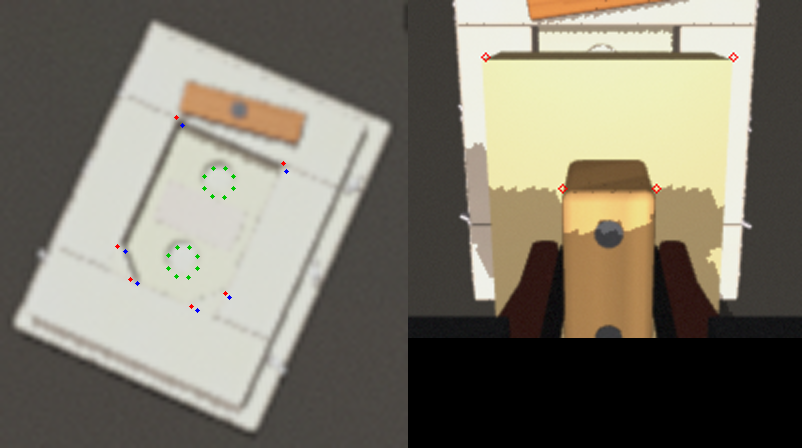

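```bash
python3 - <<'E'
from h import *
def crop(c,u0,v0,w,h,k):
    im=cv2.resize(c["pixels"][v0:v0+h,u0:u0+w],None,fx=k,fy=k,interpolation=cv2.INTER_CUBIC)
    im=cv2.convertScaleAbs(cv2.normalize(im,None,0,255,cv2.NORM_MINMAX))
    for off,col in (((0,0),(0,200,0)),((-3.5,-4),(0,0,255))):
        for x in (-36,36):
            for a in np.radians(np.arange(0,360,20)):
                q=proj(c,MC+MR.apply([(x+off[0]+13*np.cos(a))/1e3,(off[1]+13*np.sin(a))/1e3,.06]))
                q=(q-(u0,v0)+.5)*k-.5
                if (q>0).all(): cv2.circle(im,tuple(int(round(v)) for v in q),1,col,-1)
    return im
a=crop(dict(np.load("top0.npz")),178,160,36,50,11); b=crop(dict(np.load("w2.npz")),215,95,80,30,5)
L=np.zeros((max(a.shape[0],b.shape[0]),a.shape[1]+b.shape[1],3),np.uint8); L[:a.shape[0],:a.shape[1]]=a; L[:b.shape[0],a.shape[1]:]=b; print(L.shape); cv2.imwrite("pics/s1.png",L)
E
```

```text
(550, 796, 3)
```

View pics/s1.png

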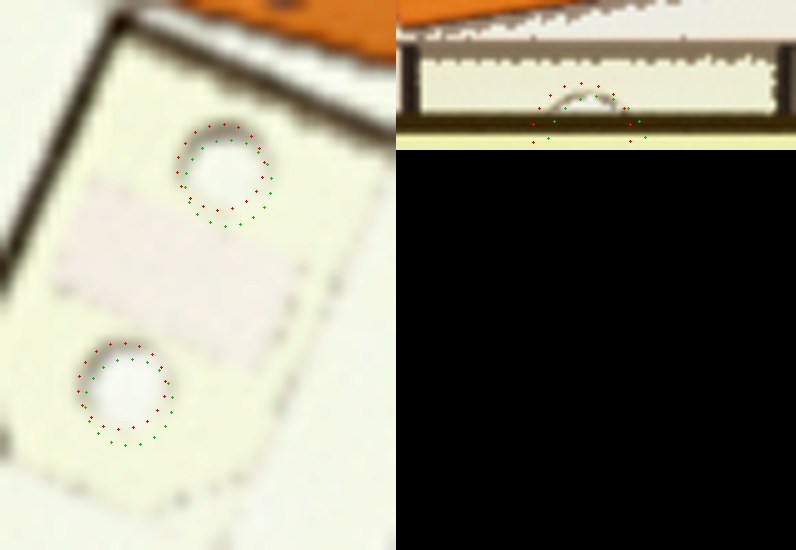

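```bash
python3 - <<'E'
from h import *
c=dict(np.load("w2.npz")); f=lambda p:((proj(c,MC+MR.apply(np.array(p)/1e3))-(215,95)+.5)*5-.5+[396,0]).round(0)
for p in [(-67,-47,60),(-67,47,60),(-67,-47,100),(-67,47,100),(-49,0,60),(-52.5,-4,60)]: print(p,f(p))
print(c["extrinsics"].round(3).tolist())
E
```

```text
(-67, -47, 60) [416.  26.]
(-67, 47, 60) [776.  26.]
(-67, -47, 100) [398.  29.]
(-67, 47, 100) [794.  29.]
(-49, 0, 60) [596.  96.]
(-52.5, -4, 60) [581.  83.]
[[-0.376, -0.89, -0.258, 0.638], [-0.927, 0.362, 0.1, 0.156], [0.004, 0.277, -0.961, 0.496], [0.0, 0.0, 0.0, 1.0]]
```

```bash
cat >> h.py <<'E'
def goal(ox,oy,h): rel(MC+MR.apply([ox/1e3,oy/1e3,0])+[0,0,.06+h/1e3+.068-GD],MR*FLIP)
def where():
    from workcell import read_state
    s=read_state(); p=s["position"]; o=MR.inv().apply(p-MC)*1e3; print("offset",o[:2].round(1),"h",round((p[2]-.06-.068+GD)*1e3,1),"F mould",MR.inv().apply(s["wrist_force"]).round(1),"T",MR.inv().apply(s["torque"]).round(2),"tilt",(MR.inv()*rot(s["tool_rot"])*FLIP.inv()).as_rotvec().round(3),"t",round(s["time"],2))
E
python3 -c "
from h import *
where(); goal(-2.5,-3.2,45); goal(-2.5,-3.2,15)"
```

```text
offset [0.5 1.2] h 198.2 F mould [-0.1 -0.1 -4.5] T [-0.02 -0.04 -0.04] tilt [ 0.004 -0.003 -0.   ] t 6.0
shift [0.35, -0.49, 15.32] turn [0.004, 0.003, -0.0] rows>= 2.5 | at [0.5673 0.1833 0.3075] t 6.0 F [ 0.1  0.1 -4.5] grip 40.0 2.56
shift [0.36, -0.5, 18.32] turn [0.004, 0.003, -0.0] rows>= 2.9 | at [0.5673 0.1833 0.3075] t 6.0 F [ 0.1  0.1 -4.5] grip 40.0 2.56
```

```bash
python3 -m pendant '[[[0.2,-0.2,2],[0,0,0],1],[[0.35,-0.5,6],[0.004,0.003,0],1],[[0.35,-0.5,10],[0.004,0.003,0],1],[[0.35,-0.5,13],[0.004,0.003,0],1],[[0.35,-0.5,14.8],[0.004,0.003,0],1],[[0.35,-0.5,15.3],[0.004,0.003,0],1],[[0.35,-0.5,16],[0.004,0.003,0],1],[[0.35,-0.5,16.7],[0.004,0.003,0],1],[[0.35,-0.5,17.4],[0.004,0.003,0],1],[[0.35,-0.5,17.9],[0.004,0.003,0],1]]'; python3 -c "
from h import *
where(); goal(-2.5,-3.2,12)"
```

```text
time: 7.25
position: [0.5728, 0.1876, 0.1296]
tool_rot: [-0.001, 0.982, -0.191, 0.001]
wrist_force: [-0.3, -0.1, -4.1]
gripper_width: 0.29
grip_force: 40.0
offset [-3.  -4.9] h 20.3 F mould [ 0.2  0.2 -4.1] T [-0.01 -0.06  0.07] tilt [-0.003  0.002 -0.   ] t 7.25
shift [-0.05, 0.17, 0.83] turn [-0.003, -0.002, -0.0] rows>= 0.1 | at [0.5728 0.1876 0.1296] t 7.25 F [-0.3 -0.1 -4.1] grip 40.0 2.55
```

```bash
python3 -m pendant '[[[-0.05,0.17,0.3],[-0.003,-0.002,0],1],[[-0.05,0.17,0.6],[-0.003,-0.002,0],1],[[-0.05,0.17,0.9],[-0.003,-0.002,0],1],[[-0.05,0.17,1.1],[-0.003,-0.002,0],1],[[-0.05,0.17,1.2],[-0.003,-0.002,0],1],[[-0.05,0.17,1.2],[-0.003,-0.002,0],1]]'; python3 -c "
from h import *
where(); goal(-2.5,-3.2,8)"
```

```text
time: 8.0
position: [0.5718, 0.1862, 0.1178]
tool_rot: [-0.0, 0.982, -0.191, -0.0]
wrist_force: [1.1, -1.0, -4.7]
gripper_width: 0.291
grip_force: 40.0
offset [-2.6 -3.2] h 8.5 F mould [-1.4  0.5 -4.7] T [-0.05 -0.02 -0.02] tilt [-0. -0. -0.] t 8.0
shift [-0.01, 0.0, 0.05] turn [-0.0, 0.0, -0.0] rows>= 0.0 | at [0.5718 0.1862 0.1178] t 8.0 F [ 1.1 -1.  -4.7] grip 40.0 2.56
```

```bash
python3 -m pendant '[[[0,0,0.1],[0,0,0],1],[[0,0,0.2],[0,0,0],1],[[0,0,0.3],[0,0,0],1],[[0,0,0.3],[0,0,0],1]]'; python3 -c "
from h import *
where()"
```

```text
time: 8.5
position: [0.5717, 0.1862, 0.1147]
tool_rot: [-0.0, 0.982, -0.191, -0.0]
wrist_force: [0.1, 0.2, -4.0]
gripper_width: 0.292
grip_force: 40.0
offset [-2.5 -3.2] h 5.4 F mould [-0.  -0.2 -4. ] T [-0.04 -0.02  0.02] tilt [-0.    -0.001 -0.   ] t 8.5
```

```bash
python3 -m pendant '[[[0,0,0.1],[0,0,0],1],[[0,0,0.2],[0,0,0],1],[[0,0,0.3],[0,0,0],1],[[0,0,0.3],[0,0,0],1]]'; python3 -c "
from h import *
where()"
```

```text
time: 9.0
position: [0.5717, 0.1862, 0.1117]
tool_rot: [-0.0, 0.982, -0.191, -0.0]
wrist_force: [-0.8, 0.1, -3.9]
gripper_width: 0.287
grip_force: 40.0
offset [-2.5 -3.1] h 2.4 F mould [ 0.8  0.2 -3.9] T [-0.01 -0.01 -0.04] tilt [-0.    -0.001 -0.   ] t 9.0
```

Likely the keys went straight in; keep easing down until contact.

```bash
python3 -m pendant '[[[0,0,0.1],[0,0,0],1],[[0,0,0.2],[0,0,0],1],[[0,0,0.3],[0,0,0],1],[[0,0,0.3],[0,0,0],1]]'; python3 -c "
from h import *
where()"
```

```text
time: 9.5
position: [0.5717, 0.1862, 0.1087]
tool_rot: [-0.0, 0.982, -0.191, -0.0]
wrist_force: [-0.4, 0.1, -3.4]
gripper_width: 0.291
grip_force: 40.0
offset [-2.5 -3.1] h -0.6 F mould [ 0.4  0.1 -3.4] T [-0.01 -0.04 -0.01] tilt [-0.    -0.001 -0.   ] t 9.5
```

```bash
python3 -m pendant '[[[0,0,0.1],[0,0,0],1],[[0,0,0.2],[0,0,0],1],[[0,0,0.2],[0,0,0],1]]'; python3 -c "
from h import *
where()
from workcell import imaging
c=imaging.capture('wrist'); np.savez('w3.npz',**c); cv2.imwrite('pics/w3.png',c['pixels'])
"
```

```text
time: 9.88
position: [0.572, 0.1866, 0.1076]
tool_rot: [-0.001, 0.982, -0.191, 0.0]
wrist_force: [-1.3, 1.9, 4.6]
gripper_width: 0.289
grip_force: 40.0
offset [-2.6 -3.7] h -1.7 F mould [ 1.9 -1.3  4.6] T [ 0.03 -0.46  0.02] tilt [-0.001  0.    -0.   ] t 9.88
```

View pics/w3.png

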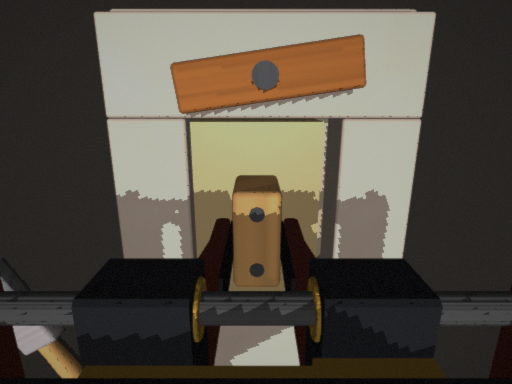

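```bash
python3 -c "
from h import *
from workcell import imaging
c=dict(np.load('w3.npz')); W=cloud(c)
f=lambda a,b,d,e:(np.nanmedian(W[b:e,a:d,2])*1e3).round(1)
print('back far-left..right',f(196,125,230,150),f(230,125,285,150),f(285,125,318,150),'back near',f(200,180,226,205),f(290,180,316,205),'mould',f(130,125,180,160),f(345,125,400,160),f(110,95,160,110),'handle',f(240,200,275,208))
t=imaging.capture('side'); np.savez('side3.npz',**t)
M=MR.inv().apply(W.reshape(-1,3)-MC).reshape(W.shape)
# edges of piece in mould frame
print('far edge row x', [ (v,(M[v,255]*1e3).round(1).tolist()) for v in (116,118,120,122,124,126)])
"
```

```text
back far-left..right 100.6 100.4 100.3 back near 100.7 100.3 mould 100.2 100.2 100.2 handle 140.5
far edge row x [(116, [-65.2, -4.7, 100.3]), (118, [-61.8, -4.9, 69.1]), (120, [-62.0, -4.8, 89.4]), (122, [-61.5, -4.7, 98.6]), (124, [-60.5, -4.7, 101.2]), (126, [-59.3, -4.7, 100.8])]
```

```bash
python3 -m pendant '[[[0,0,-0.05],[0,0,0],2.7],[[0,0,-0.05],[0,0,0],5.5],[[0,0,-0.05],[0,0,0],5.5],[[0,0,-0.05],[0,0,0],5.5],[[0,0,-1],[0,0,0],5.5],[[0,0,-3],[0,0,0],5.5],[[0,0,-6],[0,0,0],5.5],[[0,0,-9],[0,0,0],5.5],[[0,0,-10],[0,0,0],5.5],[[0,0,-10],[0,0,0],5.5]]'; python3 -c "
from h import *
from workcell import imaging
where()
c=imaging.capture('wrist'); W=cloud(c); M=MR.inv().apply(W.reshape(-1,3)-MC)*1e3
f=lambda x0,x1,y0,y1:np.median(M[(M[:,0]>x0)&(M[:,0]<x1)&(M[:,1]>y0)&(M[:,1]<y1)&(M[:,2]>60),2]).round(1)
print('back',f(-58,-35,-35,-20),f(-58,-35,15,30),f(-20,20,-36,-22),f(-20,20,18,30),'mould',f(-60,0,60,85),f(-60,0,-85,-60))
C=M[(M[:,2]>113)&(M[:,2]<130)&(M[:,0]<-60)]; r=cv2.minAreaRect(C[:,:2].astype(np.float32)); print('catch',r,np.median(C[:,2])); print(cv2.boxPoints(r).round(0).tolist())
P=MC+MR.apply([-.090,0,.113])
for x,y,z in ((-130,40,170),(-130,40,108)): rel(MC+MR.apply([x/1e3,y/1e3,z/1e3]),MR*FLIP)
"
```

```text
time: 11.22
position: [0.5722, 0.1863, 0.2074]
tool_rot: [-0.0, 0.982, -0.191, 0.0]
wrist_force: [-0.0, 0.2, -0.3]
gripper_width: 0.623
grip_force: 0.0
offset [-2.9 -3.4] h 98.1 F mould [ 0.1 -0.1 -0.3] T [-0.1  -0.06 -0.01] tilt [-0.001  0.001 -0.   ] t 11.22
back 325.5 327.9 292.8 286.4 mould 100.4 100.6
catch ((-87.17186737060547, 2.5358009338378906), (26.055681228637695, 100.1760482788086), 8.015000343322754) 121.15668659274725
[[-107.0, 50.0], [-93.0, -49.0], [-67.0, -45.0], [-81.0, 54.0]]
shift [12.77, 4.29, 3.62] turn [0.0, 0.001, -0.0] rows>= 2.2 | at [0.5714 0.1861 0.2063] t 11.28 F [ 0.1 -0.5 -0.4] grip 0.0 5.55
shift [12.78, 4.29, 9.82] turn [0.0, 0.001, -0.0] rows>= 2.7 | at [0.5714 0.1861 0.2063] t 11.28 F [ 0.1 -0.5 -0.4] grip 0.0 5.55
```

```bash
python3 -m pendant '[[[2,0.7,0],[0,0,0],0],[[6,2,0],[0,0,0],0],[[10,3.4,1],[0,0,0],0],[[12.4,4.2,3],[0,0,0],0],[[12.8,4.3,4.5],[0,0,0],0],[[12.8,4.3,6],[0,0,0],0],[[12.8,4.3,8],[0,0,0],0],[[12.8,4.3,9.4],[0,0,0],0],[[12.8,4.3,9.8],[0,0,0],0],[[12.8,4.3,9.8],[0,0,0],0]]' 20; python3 -c "
from h import *
where()
s=__import__('workcell').read_state(); print(MR.inv().apply(s['position']-MC)*1e3)
p0=np.array([-130,40.])
for th in np.arange(-.14,1.62,.16):
    r=38; u=np.array([np.sin(th),np.cos(th)]); n=np.array([-np.cos(th),np.sin(th)])
    q=np.array([-89,0])+r*u+n*(13+10*abs(n[0])+13.5*abs(n[1])); d=(q-p0)/10
    print(round(th,2),q.round(0),'rows dx',(-d[0]).round(2),'dy',d[1].round(2))
"
```

```text
time: 12.52
position: [0.6742, 0.0987, 0.1089]
tool_rot: [-0.0, 0.982, -0.191, -0.0]
wrist_force: [0.4, -0.0, 1.0]
gripper_width: 0.003
grip_force: 0.0
offset [-130.3   39.5] h -0.4 F mould [-0.4 -0.1  1. ] T [-0.06 -0.02 -0.01] tilt [-0. -0.  0.] t 12.53
[-130.27853471   39.52669996  108.89637444]
-0.14 [-119.   34.] rows dx -1.12 dy -0.58
0.02 [-112.   38.] rows dx -1.85 dy -0.15
0.18 [-107.   42.] rows dx -2.3 dy 0.19
0.34 [-102.   45.] rows dx -2.83 dy 0.48
0.5 [-96.  47.] rows dx -3.44 dy 0.69
0.66 [-89.  48.] rows dx -4.12 dy 0.79
0.82 [-81.  48.] rows dx -4.85 dy 0.76
0.98 [-74.  46.] rows dx -5.6 dy 0.59
1.14 [-67.  43.] rows dx -6.32 dy 0.26
1.3 [-60.  38.] rows dx -6.99 dy -0.22
1.46 [-54.  32.] rows dx -7.57 dy -0.84
1.62 [-50.  25.] rows dx -8.03 dy -1.49
```

```bash
python3 -m pendant '[[[-1.1,-0.5,0],[0,0,0],0],[[-1.5,-0.4,0],[0,0,0],0],[[-1.85,-0.15,0],[0,0,0],0],[[-2.3,0.2,0],[0,0,0],0],[[-2.8,0.5,0],[0,0,0],0],[[-3.45,0.7,0],[0,0,0],0],[[-4.1,0.8,0],[0,0,0],0],[[-4.85,0.75,0],[0,0,0],0],[[-4.85,0.75,0],[0,0,0],0]]'; python3 -c "
from h import *
where()
from workcell import imaging
W=cloud(imaging.capture('top')); M=MR.inv().apply(W.reshape(-1,3)-MC)*1e3
f=lambda x0,x1,y0,y1:np.median(M[(M[:,0]>x0)&(M[:,0]<x1)&(M[:,1]>y0)&(M[:,1]<y1)&(M[:,2]>60)&(M[:,2]<120),2]).round(1)
c=imaging.capture('side'); W=cloud(c); M=MR.inv().apply(W.reshape(-1,3)-MC)*1e3; print('back',f(35,55,-30,20),'mould',f(75,120,-60,60)); cv2.imwrite('pics/side4.png',c['pixels'][120:300,120:280].repeat(3,0).repeat(3,1))
"
```

```text
time: 13.65
position: [0.6258, 0.11, 0.1088]
tool_rot: [-0.0, 0.982, -0.191, -0.0]
wrist_force: [0.1, 0.5, -0.4]
gripper_width: 0.005
grip_force: 0.0
offset [-81.3  47.2] h -0.5 F mould [ 0.1 -0.5 -0.4] T [-0.07  0.01  0.03] tilt [-0.    -0.001  0.   ] t 13.65
back 100.5 mould 101.0
```

View pics/side4.png

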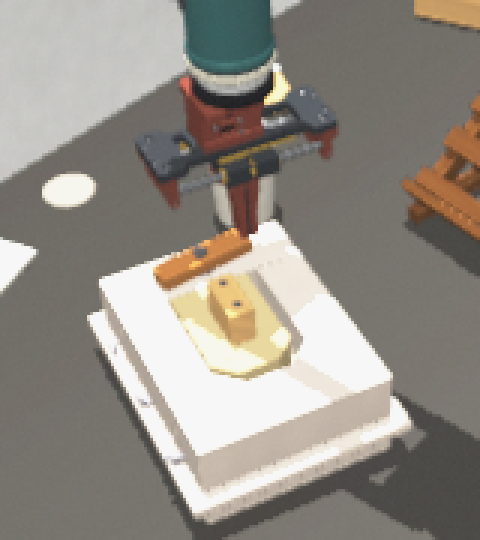

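```bash
cat >> h.py <<'E'
def catch(name="side"):
    from workcell import imaging
    c=imaging.capture(name); W=cloud(c).reshape(-1,3); px=c["pixels"].reshape(-1,3).astype(int)
    M=MR.inv().apply(W-MC)*1e3
    hsv=cv2.cvtColor(c["pixels"],cv2.COLOR_BGR2HSV).reshape(-1,3)
    m=(M[:,2]>112)&(M[:,2]<128)&(abs(M[:,0]+85)<65)&(abs(M[:,1])<65)&(hsv[:,1]>150)&(hsv[:,0]>6)&(hsv[:,0]<16)
    r=cv2.minAreaRect(M[m][:,:2].astype(np.float32)); print("catch",m.sum(),np.round(cv2.boxPoints(r)).tolist(),"mean",M[m].mean(0).round(1))
E
python3 -c "
from h import *
catch(); catch('top')"
```

```text
catch 193 [[-105.0, 49.0], [-86.0, -47.0], [-61.0, -42.0], [-80.0, 54.0]] mean [-81.2   1.9 119.9]
catch 0 [[0.0, 0.0], [0.0, 0.0], [0.0, 0.0], [0.0, 0.0]] mean [nan nan nan]h.py:32: RuntimeWarning: Mean of empty slice.
  r=cv2.minAreaRect(M[m][:,:2].astype(np.float32)); print("catch",m.sum(),np.round(cv2.boxPoints(r)).tolist(),"mean",M[m].mean(0).round(1))
  ret = um.true_divide(
```

```bash
python3 -c "
from h import *
from workcell import imaging,read_state
s=read_state(); tcp=s['position']; print('tcp mould',(MR.inv().apply(tcp-MC)*1e3).round(1))
for n in ('side','wrist'):
    c=imaging.capture(n); W=cloud(c).reshape(-1,3); M=MR.inv().apply(W-MC)*1e3; print(n,'tcp px',proj(c,tcp).round(1),'catch tip px',proj(c,MC+MR.apply([-.098,.051,.121])).round(1))
    hsv=cv2.cvtColor(c['pixels'],cv2.COLOR_BGR2HSV).reshape(-1,3)
    for z0 in (100,110,120,130,140,160):
        m=(M[:,2]>z0)&(M[:,2]<z0+10)&(abs(M[:,0]+85)<60)&(M[:,1]>10)&(M[:,1]<100)
        if m.sum(): print(z0,m.sum(),'x',np.percentile(M[m,0],[5,50,95]).round(0),'y',np.percentile(M[m,1],[5,50,95]).round(0),'hsv',np.median(hsv[m],0))
    np.savez(n+'5.npz',**c)
"
```

```text
tcp mould [-82.4  47.2 108.8]
side tcp px [201.7 203.3] catch tip px [200.5 196.8]
100 326 x [-107.  -67.  -28.] y [24. 65. 92.] hsv [ 18.  19. 239.]
110 44 x [-95. -81. -76.] y [14. 30. 50.] hsv [ 14.  155.  162.5]
120 69 x [-103.  -90.  -79.] y [12. 29. 46.] hsv [ 14. 159. 208.]
130 6 x [-78. -74. -72.] y [39. 44. 54.] hsv [  7.5 131.  129.5]
140 22 x [-91. -74. -71.] y [38. 44. 56.] hsv [  4.  110.  106.5]
160 22 x [-85. -73. -70.] y [38. 46. 58.] hsv [  4. 124. 108.]
wrist tcp px [256.8 218.6] catch tip px [263.4 201.1]
100 5779 x [-119.  -97.  -54.] y [15. 67. 91.] hsv [ 23.  19. 236.]
110 437 x [-107. -104.  -89.] y [12. 31. 51.] hsv [ 13. 170.  85.]
120 2565 x [-103.  -93.  -80.] y [12. 29. 48.] hsv [ 13. 171. 134.]
130 88 x [-94. -94. -92.] y [39. 47. 55.] hsv [  7.  153.5  48. ]
140 273 x [-94. -94. -92.] y [39. 47. 55.] hsv [  5. 152.  46.]
160 477 x [-94. -94. -78.] y [39. 47. 55.] hsv [  5. 146.  46.]
```

```bash
python3 -c "
from h import *
where()
for n in ('wrist','side'):
    c=dict(np.load(n+'5.npz')); W=cloud(c).reshape(-1,3); M=MR.inv().apply(W-MC)*1e3
    for y in range(-60,61,10):
        m=(M[:,2]>117)&(M[:,2]<124)&(abs(M[:,1]-y)<4)&(M[:,0]<-50)
        if m.sum()>3: print(n,y,m.sum(),np.percentile(M[m,0],[3,50,97]).round(0))
"
python3 - <<'E'
from h import *
import numpy as np
a=dict(np.load("wrist5.npz"))["pixels"][20:300,90:430]; b=dict(np.load("side5.npz"))["pixels"][165:235,150:250]
a=cv2.resize(a,(510,420)); a=cv2.convertScaleAbs(a,alpha=1.5); b=cv2.resize(b,(280,196),interpolation=cv2.INTER_CUBIC)
L=np.zeros((420,790,3),np.uint8); L[:,:510]=a; L[:196,510:]=b; cv2.imwrite("pics/last.png",L)
E
```

```text
offset [-82.3  47.3] h -0.5 F mould [-1.1  0.1 -0.4] T [-0.08 -0.08 -0.01] tilt [-0. -0. -0.] t 13.95
wrist -50 47 [-94. -88. -79.]
wrist -40 558 [-94. -83. -70.]
wrist -30 565 [-96. -84. -71.]
wrist -20 576 [-97. -86. -73.]
wrist -10 540 [-98. -87. -74.]
wrist 0 290 [-100.  -95.  -75.]
wrist 10 572 [-101.  -90.  -77.]
wrist 20 588 [-103.  -91.  -78.]
wrist 30 591 [-104.  -92.  -80.]
wrist 40 451 [-106.  -97.  -88.]
wrist 50 337 [-107.  -96.  -87.]
side -60 4 [-841. -836. -831.]
side -50 7 [-839.  -88.  -79.]
side -40 25 [-845.  -85.  -69.]
side -30 18 [-851.  -83.  -70.]
side -20 19 [-854.  -84.  -72.]
side -10 17 [-859.  -87.  -71.]
side 0 12 [-864.  -84.  -73.]
side 10 18 [-869.  -86.  -74.]
side 20 18 [-870.  -92.  -75.]
side 30 20 [-872.  -92.  -80.]
side 40 21 [-878.  -95.  -78.]
side 50 10 [-882.  -85.  -80.]
```

View pics/last.png

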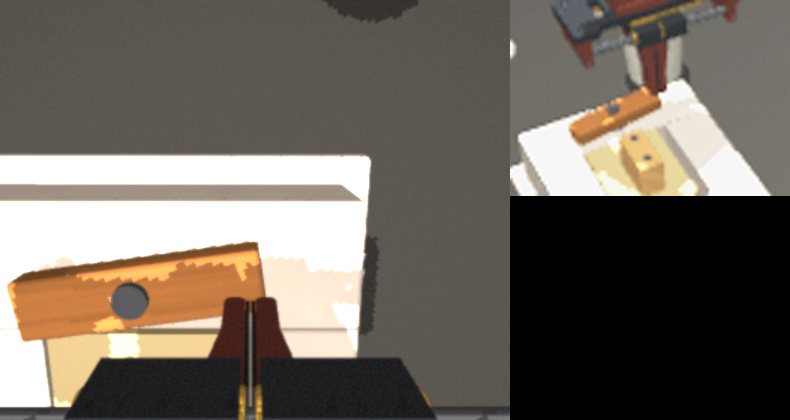

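```bash
python3 -c "
from h import *
c=dict(np.load('wrist5.npz')); M=MR.inv().apply(cloud(c).reshape(-1,3)-MC).reshape(384,512,3)*1e3
for v in range(205,262,5): print(v,[(u,M[v,u].round(0).tolist(),c['pixels'][v,u].tolist()) for u in (248,)])
print(proj(c,MC+MR.apply([-.0924,.0472,.1088])),proj(c,MC+MR.apply([-.0924,.0472,.13])))
"
```

```text
205 [(248, [-96.0, 42.0, 121.0], [44, 83, 134])]
210 [(248, [-92.0, 42.0, 121.0], [44, 84, 135])]
215 [(248, [-89.0, 42.0, 120.0], [45, 83, 133])]
220 [(248, [-93.0, 43.0, 138.0], [18, 22, 45])]
225 [(248, [-94.0, 43.0, 146.0], [17, 23, 46])]
230 [(248, [-93.0, 43.0, 152.0], [12, 20, 43])]
235 [(248, [-94.0, 43.0, 159.0], [18, 20, 46])]
240 [(248, [-94.0, 43.0, 165.0], [18, 19, 45])]
245 [(248, [-94.0, 43.0, 168.0], [19, 24, 47])]
250 [(248, [-94.0, 43.0, 174.0], [20, 24, 46])]
255 [(248, [-94.0, 44.0, 178.0], [13, 17, 44])]
260 [(248, [-116.0, 45.0, 222.0], [21, 21, 20])]
[256.78908467 203.42666066] [256.82553836 215.81782629]
```

```bash
python3 -m pendant '[[[1,0,0],[0,0,0],0],[[3,-0.4,0],[0,0,0],0],[[4.5,-0.7,0],[0,0,0],0],[[4.9,-0.75,0],[0,0,0],0],[[4.9,-0.75,0],[0,0,0],0]]'; python3 -c "
from h import *
from workcell import imaging
where(); 
for n in ('wrist','side','top'):
    c=imaging.capture(n); np.savez(n+'6.npz',**c); M=MR.inv().apply(cloud(c).reshape(-1,3)-MC)*1e3
    hsv=cv2.cvtColor(c['pixels'],cv2.COLOR_BGR2HSV).reshape(-1,3)
    m=(abs(M[:,0]+130)<18)&(abs(M[:,1]-40)<16)&(M[:,2]>60)&(M[:,2]<200)
    for z in range(90,170,8):
        k=m&(abs(M[:,2]-z)<4)
        if k.sum()>2: print(n,z,k.sum(),np.percentile(M[k,0],[5,95]).round(0),np.percentile(M[k,1],[5,95]).round(0),np.median(hsv[k],0))
catch()
"
```

```text
time: 14.58
position: [0.6747, 0.0981, 0.1085]
tool_rot: [-0.0, 0.982, -0.191, -0.0]
wrist_force: [0.6, -0.5, -0.1]
gripper_width: 0.005
grip_force: 0.0
offset [-131.   40.] h -0.8 F mould [-0.7  0.3 -0.1] T [-0.05 -0.04  0.05] tilt [-0.    -0.001 -0.001] t 14.57
wrist 90 65 [-122. -121.] [24. 55.] [14. 44. 91.]
wrist 98 179 [-122. -113.] [24. 55.] [ 14.  45. 166.]
wrist 138 139 [-143. -141.] [32. 48.] [  5. 143.  47.]
wrist 146 231 [-143. -141.] [32. 48.] [  5. 150.  46.]
wrist 154 262 [-143. -140.] [32. 48.] [  5. 152.  46.]
wrist 162 352 [-143. -132.] [32. 48.] [  5. 147.  46.]
side 138 12 [-139. -120.] [32. 45.] [  5.  87. 105.]
side 146 18 [-138. -119.] [31. 49.] [  4.  120.5 103. ]
side 154 18 [-137. -119.] [30. 50.] [  4.  111.5  98. ]
side 162 15 [-132. -119.] [31. 47.] [  5. 130. 102.]
top 98 11 [-120. -113.] [30. 54.] [ 15.  33. 154.]
top 106 6 [-116. -112.] [26. 48.] [ 15.5  32.5 152.5]
catch 201 [[-104.0, 50.0], [-89.0, -48.0], [-65.0, -45.0], [-80.0, 54.0]] mean [-81.6   2.4 120.1]
```

```bash
python3 -m pendant '[[[0,0,0.8],[0,0,0],0],[[0,0,1.5],[0,0,0],0],[[0,0,2.1],[0,0,0],0],[[0,0,2.4],[0,0,0],0],[[0,0,2.4],[0,0,0],0]]'; python3 -c "
from h import *
where()
s=__import__('workcell').read_state(); p0=(MR.inv().apply(s['position']-MC)*1e3)[:2]
for th in np.arange(-.14,1.63,.16):
    r=36; u=np.array([np.sin(th),np.cos(th)]); n=np.array([-np.cos(th),np.sin(th)])
    q=np.array([-89,0])+r*u+n*(13+12*abs(n[0])+8.5*abs(n[1])); d=(q-p0)/10
    print(round(th,2),q.round(0),'rows dx',(-d[0]).round(2),'dy',d[1].round(2))
"
```

```text
time: 15.4
position: [0.6745, 0.0982, 0.0844]
tool_rot: [-0.0, 0.982, -0.191, -0.0]
wrist_force: [-0.2, 0.1, -0.3]
gripper_width: 0.001
grip_force: 0.0
offset [-130.8   39.9] h -24.9 F mould [ 0.2 -0.  -0.3] T [-0.07  0.02  0.03] tilt [ 0.    -0.001 -0.   ] t 15.4
-0.14 [-120.   32.] rows dx -1.1 dy -0.79
0.02 [-113.   36.] rows dx -1.74 dy -0.34
0.18 [-108.   40.] rows dx -2.24 dy 0.02
0.34 [-103.   43.] rows dx -2.82 dy 0.31
0.5 [-96.  45.] rows dx -3.49 dy 0.49
0.66 [-89.  45.] rows dx -4.2 dy 0.55
0.82 [-81.  45.] rows dx -4.95 dy 0.47
0.98 [-74.  42.] rows dx -5.68 dy 0.23
1.14 [-67.  38.] rows dx -6.38 dy -0.15
1.3 [-61.  33.] rows dx -7.0 dy -0.68
1.46 [-56.  27.] rows dx -7.51 dy -1.33
1.62 [-52.  20.] rows dx -7.89 dy -1.96
```

```bash
python3 -m pendant '[[[-0.7,-0.6,0],[0,0,0],0],[[-1.2,-0.7,0],[0,0,0],0],[[-1.75,-0.35,0],[0,0,0],0],[[-2.25,0,0],[0,0,0],0],[[-2.8,0.3,0],[0,0,0],0],[[-3.5,0.5,0],[0,0,0],0],[[-3.5,0.5,0],[0,0,0],0]]'; python3 -c "
from h import *
where(); catch(); catch('wrist')"
```

```text
time: 16.27
position: [0.6393, 0.1064, 0.0848]
tool_rot: [0.0, 0.982, -0.191, -0.001]
wrist_force: [0.5, -0.0, 0.9]
gripper_width: 0.001
grip_force: 0.4
offset [-95.1  45.5] h -24.5 F mould [-0.5 -0.2  0.9] T [ 0.04  0.11 -0.02] tilt [ 0.001 -0.001 -0.   ] t 16.27
catch 198 [[-120.0, -33.0], [-94.0, -46.0], [-50.0, 39.0], [-76.0, 53.0]] mean [-80.2   3.  120.1]
catch 5172 [[-120.0, -43.0], [-86.0, -48.0], [-72.0, 49.0], [-106.0, 54.0]] mean [-99.9 -14.8 120.2]
```

```bash
python3 -m pendant '[[[-0.7,0.05,0],[0,0,0],0],[[-1.45,-0.05,0],[0,0,0],0],[[-2.2,-0.3,0],[0,0,0],0],[[-2.9,-0.65,0],[0,0,0],0],[[-3.5,-1.2,0],[0,0,0],0],[[-4,-1.85,0],[0,0,0],0],[[-4.2,-2.15,0],[0,0,0],0],[[-4.2,-2.15,0],[0,0,0],0]]'; python3 -c "
from h import *
where(); catch(); catch('wrist')"
```

```text
time: 17.38
position: [0.609, 0.1431, 0.0846]
tool_rot: [-0.0, 0.982, -0.191, -0.001]
wrist_force: [0.5, 0.3, -0.4]
gripper_width: 0.005
grip_force: 0.0
offset [-53.2  22.8] h -24.7 F mould [-0.4 -0.5 -0.4] T [-0.04 -0.03 -0.03] tilt [-0.    -0.002  0.   ] t 17.38
catch 54 [[-115.0, 3.0], [-111.0, -21.0], [-46.0, -11.0], [-50.0, 13.0]] mean [-62.8  -1.7 122.2]
catch 8585 [[-135.0, 31.0], [-135.0, -13.0], [-45.0, -12.0], [-45.0, 31.0]] mean [-94.7   1.1 121.1]
```

```bash
python3 -m pendant '[[[-0.1,-0.15,0],[0,0,0],0],[[-0.1,-0.3,0],[0,0,0],0],[[-0.1,-0.3,0],[0,0,0],0]]'; python3 -c "
from h import *
where()"
```

```text
time: 17.85
position: [0.6092, 0.1433, 0.0846]
tool_rot: [0.002, 0.982, -0.191, -0.001]
wrist_force: [-0.0, -8.1, 1.3]
gripper_width: 0.006
grip_force: 3.8
offset [-53.3  22.6] h -24.7 F mould [-3.   7.5  1.3] T [ 1.19  0.32 -0.02] tilt [ 0.003 -0.    -0.   ] t 17.85
```

```bash
python3 -m pendant '[[[0.1,0.6,0],[0,0,0],0],[[0.3,1.8,0],[0,0,0],0],[[0.3,2,-2],[0,0,0],0],[[0.3,2,-6],[0,0,0],0],[[0.3,2,-11],[0,0,0],0],[[0.3,2,-15],[0,0,0],0],[[0.3,2,-16],[0,0,0],0],[[0.3,2,-16],[0,0,0],0]]'; python3 -c "
from h import *
from workcell import imaging
where(); catch('wrist'); catch()
c=imaging.capture('side'); M=MR.inv().apply(cloud(c).reshape(-1,3)-MC)*1e3
f=lambda x0,x1,y0,y1:np.median(M[(M[:,0]>x0)&(M[:,0]<x1)&(M[:,1]>y0)&(M[:,1]<y1)&(M[:,2]>60)&(M[:,2]<111),2]).round(1)
print('back',f(35,50,-30,20),f(-25,25,-38,-20),f(-25,25,18,32),'mould',f(75,120,-60,60))
"
```

```text
time: 18.85
position: [0.605, 0.1256, 0.2446]
tool_rot: [-0.0, 0.982, -0.191, -0.0]
wrist_force: [-0.4, -0.7, 0.6]
gripper_width: 0.001
grip_force: 0.0
offset [-56.1  40.6] h 135.3 F mould [0.1 0.8 0.6] T [-0.03 -0.03  0.04] tilt [-0.001 -0.    -0.001] t 18.85
catch 2428 [[-134.0, -12.0], [-36.0, -12.0], [-36.0, 14.0], [-134.0, 14.0]] mean [-87.2   1.1 121.1]
catch 26 [[-137.0, -12.0], [-46.0, -16.0], [-44.0, 9.0], [-136.0, 14.0]] mean [-75.8  -4.2 121.7]
back 101.2 101.4 101.5 mould 100.9
```

```bash
python3 -c "
from workcell import workorder
print(workorder.close_job())"
```

```text
the job is handed in; nothing more can be done
None
```

The piece is home and flush in the mould (its back measured level with the mould's top), the catch is turned to its stop, the arm is clear of everything, and the job was handed in at about 19 s with no verdict returned.

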